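# Wind the bench bell timer to its stop and set it to 15 minutes

### The arm

A 6-joint arm with a two-finger parallel gripper is mounted at the origin on the work surface. World frame = base frame: x ahead of the robot, y to its left, z up, the work surface at z = 0. Lengths are in m, angles in degrees, forces in N, time in s.
With the tool pointing down it reaches from about 0.4 to 0.825 m from the base axis. Payload 7 kg.
Tool frame: the origin (TCP) lies midway between the tips of the shut fingers; the grasp point (between the pads) lies 19 mm behind it; z points along the fingers, y is the direction in which the jaws open and shut (so a half turn about z gives the same grasp; the last joint's range is limited). The gripper opens to 88 mm and grips with 3 to 60 N. Pads are 19 mm wide; open, the fingers measure 130 mm over their backs; the gripper's body (78 mm by 193 mm) begins 47 mm behind the grasp point.
Start: joints at [87.496, 20.546, 0.682, 0, -70.136, -16.507], TCP at [0.22, 0.638, 0.227] pointing down, gripper open.
Joint ranges: [-176.03, 176.03], [-82.01, 121.73], [-58.28, 71.71], [-173.87, 95.51], [-174.79, -0.11], [-173.66, 173.66]. Speed limits (degrees/s): [136.94, 136.94, 172.46, 180, 180, 180].

### API

Orientations are given as a 3x3 rotation matrix whose columns are the frame's x, y, z axes.
In Python, from rig import robot gives the robot as it stands. Calls block until the motion is done:
- robot.goto(position, orientation): joint-space move of the TCP to a pose.
- robot.servo_line(position, ori=None, speed=0.15): straight line of the TCP; ori=None keeps the orientation; speed is the mean speed in m/s.
- robot.movej(angles): joint-space move.
- robot.move_gripper(opening): opening from 0.0 (shut) to 1.0 (fully open); the grip force is fixed at half the most; returns when the fingers have stopped.
- robot.dwell(seconds).
- robot.ik(position, orientation): joint angles nearest the present ones, or None.
- robot.grab_frame(name): name is "side" or "top"; returns (picture, depth): 480x640x3 uint8, red, green, blue; 480x640 float32, m along the optical axis (not along the pixel's ray), 0 where there is no reading.
- robot.camera_info(name): a dict with "vfov" (degrees; the focal length in pixels is half the picture's height over the tangent of half this angle, whatever the lens; pixels are square), "cx", "cy" (the principal point, pixels), "k1" (the pictures are not rectified: a ray, as slopes to the right and down, at radius r is drawn at 1 + k1 r^2 times it, then the intrinsics apply), "view" (4x4, takes a point from world to camera coordinates). Camera axes: x right, y down, z forward; pixel columns grow to the right and rows downward; lengths in m; the calibration is good to about 2 mm. A picture is of the moment at which its call begins. camera_info takes no time and is no camera call.
A pose or a line that the arm cannot do raises robot.Unreachable and nothing moves.
- robot.job_done(): hands the job in, once; it reports no verdict.
Readings, each from a call of its own:
- robot.read_t(): time.
- robot.read_qpos(): joint angles.
- robot.read_qvel(): joint speeds.
- robot.read_effort(): joint torques, N m.
- robot.read_position(): TCP position.
- robot.read_tcp_rot(): TCP orientation.
- robot.read_force(): force on the tool from outside, world axes, zero at the start.
- robot.read_ft_torque(): the same for the moment, N m.
- robot.read_grip_width(): opening from 0.0 (shut) to 1.0 (fully open).
Only numpy, scipy, OpenCV 4.12 (cv2) and the standard library are available. Lean on these libraries where they do the work, as an engineer would, in place of code of your own. Each camera call takes 0.05 s, during which the arm holds its last target.

### The job

The buns are going in: on the round timer with the wing-shaped grip, wind it clockwise past its top (20) mark until you feel it come up against its stop, press gently against the stop for a moment without forcing it, then turn it back down to the 15-minute mark and let go. Leave the square timer and the other things on the bench as they are.

Things in the scene. Friction and masses are not known exactly. Their poses are not given: they have to be found in the camera images.
- timer: The round wing timer: fixed steel case, 100 mm across (108 at its foot), 45 mm high; origin under its centre, z up. Its top is a white dial with 21 ticks for 0 to 20 minutes, 0.12 rad apart, clockwise from above, every fifth one longer; no numerals. From the case's x axis, counterclockwise seen from above: 0 at +1.2 rad, 10 at 0, 15 at -0.6, 20 at -1.2.
- timer_axis (a point): Point on the round timer's vertical turning axis, 63 mm above the bench, half-way up its wing grip: a flat-sided black bar centred on the axis, 50 mm long, 13 mm thick, 29 mm tall (48 to 77 mm above the bench), over a hub disc 42 mm across, 3 mm high. Axes are the fixed case's. Turning takes about 0.04 N m of plain friction; the grip stays where it is left.
- pointer (a point): Tip of the wing grip's thin pointer nose (low, under one end of the bar, along the bar's long direction), 39 mm from the axis, 50 mm above the bench; turns with the grip. The bar's upper face has a white line on the pointer's side. At the start it stands between the 2 and 10 minute marks.
- mark_15 (a point): Point over the dial's 15-minute mark (the fourth long tick, counting the 0 mark as the first), 39 mm from the axis, at the pointer tip's height; where the pointer tip must end.
- mark_20 (a point): Point over the dial's 20-minute mark (the last tick, the top mark), 39 mm from the axis, at the pointer tip's height. The end stop lies somewhere 0.1 to 0.55 rad clockwise past it, differently each time and invisible: it must be felt.
- stop_give (a joint): How far the round timer's sprung end stop is pushed (rad), 3 N m per rad: 0 at rest, about 0.013 (either sign) while the grip is merely being turned, above 0.05 (0.15 N m) when the grip is wound against the stop; above 0.17 (0.5 N m) the timer is being forced. It springs back when the grip is let go.
- square_timer_top (a point): The other timer, to be left alone: fixed square steel case 90 x 90 x 45 mm with a round fluted black knob on top, 48 mm across, up to 68 mm above the bench. This point is on its axis at the knob's top.
- square_pointer (a point): Tip of the square timer's knob pointer, 33 mm from that knob's axis; it must stay where it is.
- bowl: Steel bowl, 170 mm across, 75 mm high, loose bystander; origin at the centre of its underside.
- shaker: Aluminium flour shaker, 68 mm across, 120 mm high, loose bystander; origin at the centre of its underside.
- tin: Small dark round tin, open, 66 mm across, 36 mm high, loose bystander between the timers; origin at the centre of its underside.
- rolling_pin: Wooden rolling pin, 320 mm long, 45 mm thick, loose bystander lying on the bench; origin under its middle, x along it.
- scraper: Dough scraper, steel blade 115 x 75 mm with a black rod handle, 12 mm high, lying flat, loose bystander; origin near the middle of its underside.
- brush: Pastry brush lying flat, loose bystander; origin under it, x along it.
There are look-alikes about, which are no part of the job. What is shaped like the timer but purple is not meant.

How it is judged:
By the outcome, as a careful person would: the job done as asked, in the order asked, and still so for the second after the job is handed in, with the robot touching nothing.
It also fails if it takes over 72 s, if anything falls off the work surface, if the arm or the gripper's body presses on something with over 40 N, if the wrist force passes 120 N, or if a joint passes its speed limit or range.

## Working session

There is one attempt and no reset: what is moved stays moved. The work goes in short steps, each a Python script; the robot and the scene stay as the last script left them, time stands still between calls to the robot, and variables do not carry over. Pictures are saved under pics/ and viewed, and the job is handed in when it is done.

```bash
ls; mkdir -p pics; python3 - <<'E'
from rig import robot
import cv2,numpy as np
for n in("top","side"):
    p,d=robot.grab_frame(n); cv2.imwrite(f"pics/{n}0.png",p[:,:,::-1]); np.save(f"pics/{n}0_d.npy",d)
    print(n,robot.camera_info(n))
print(robot.read_t(),robot.read_force(),robot.read_ft_torque(),robot.read_tcp_rot())
E
```

```text
pics
top {'vfov': 57.162022701658785, 'cx': 317.19371428516916, 'cy': 237.10367261359866, 'k1': -0.02117363305656738, 'view': array([[ 0.02812521, -0.99955848,  0.0095819 ,  0.02497466],
       [-0.99806921, -0.02861178, -0.05512913,  0.47329504],
       [ 0.05537895, -0.00801288, -0.99843326,  0.99089168],
       [ 0.        ,  0.        ,  0.        ,  1.        ]])}
side {'vfov': 49.080264859173056, 'cx': 318.3048227053202, 'cy': 242.80950625207873, 'k1': -0.007826848346107307, 'view': array([[ 0.94663858, -0.32161923,  0.02089176, -0.43460701],
       [-0.19566861, -0.62501012, -0.7556958 ,  0.17097154],
       [ 0.25610386,  0.71128294, -0.65458948,  1.13531602],
       [ 0.        ,  0.        ,  0.        ,  1.        ]])}
0.1 [-0.53068249 -0.65091069  0.02744652] [0.01623973 0.03208546 0.01753664] [[ 9.45426791e-01 -3.25834425e-01 -3.32140254e-04]
 [-3.25834561e-01 -9.45425747e-01 -1.41240089e-03]
 [ 1.46194883e-04  1.44354441e-03 -9.99998947e-01]]
```

View pics/top0.png

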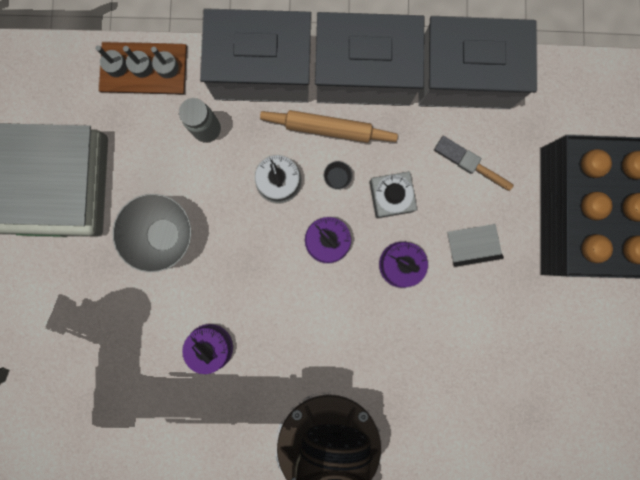

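View pics/side0.png

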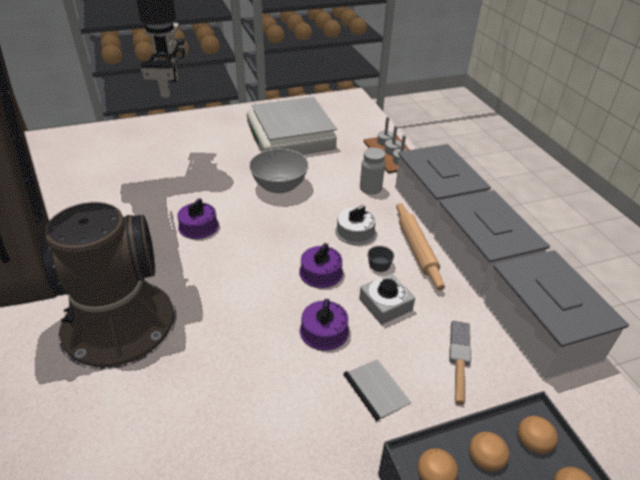

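Candidates in the top view are the white round dial with a wing (278,178), purple look-alikes (328,240), (404,264) and (207,350), and the square timer (393,195). Only (278,178) is round, white-dialled and not purple. I'll confirm it in an enlarged crop and then measure it.

```bash
cat > h.py <<'E'
import numpy as np,cv2
from rig import robot
def cam(n):
    c=robot.camera_info(n); f=240/np.tan(np.radians(c['vfov']/2))
    K=np.array([[f,0,c['cx']],[0,f,c['cy']],[0,0,1.]]); return K,np.array([c['k1'],0,0,0.]),np.array(c['view'])
def toplane(n,px,z):
    K,D,V=cam(n); u=cv2.undistortPoints(np.array(px,float).reshape(-1,1,2),K,D).reshape(-1,2)
    R,t=V[:3,:3],V[:3,3]; o=-R.T@t; d=np.c_[u,np.ones(len(u))]@R
    return o+d*((z-o[2])/d[:,2])[:,None]
def project(n,P):
    K,D,V=cam(n); return cv2.projectPoints(np.array(P,float).reshape(-1,1,3),cv2.Rodrigues(V[:3,:3])[0],V[:3,3],K,D)[0].reshape(-1,2)
E
python3 - <<'E'
import cv2,numpy as np
a=cv2.imread('pics/top0.png')[145:211,245:311]
b=cv2.imread('pics/side0.png')[195:250,325:391]
cv2.imwrite('pics/crop0.png',np.hstack([cv2.resize(a,(400,400),interpolation=cv2.INTER_CUBIC),cv2.resize(b,(400,400),interpolation=cv2.INTER_CUBIC)]))
E
```

```text
(no output)
```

View pics/crop0.png

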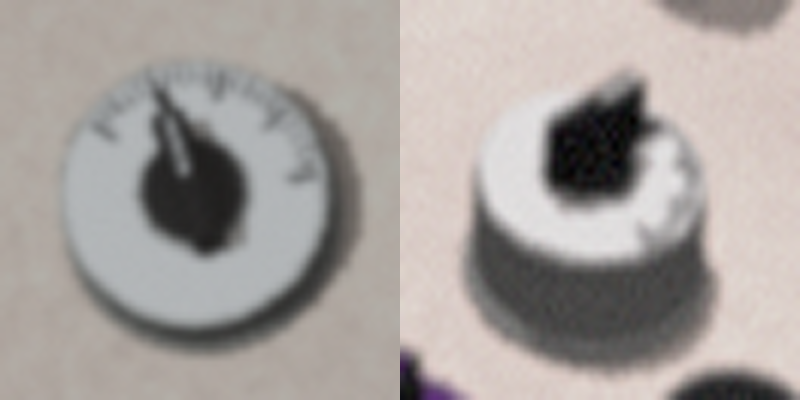

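The crop confirms it: a white round dial with 21 ticks from (100,130) clockwise to (303,178), and a black wing whose nose points to about (155,85), near 5. Next I'll measure the axis and tick angles.

```bash
cat > meas.py <<'E'
from h import *
p=cv2.imread('pics/top0.png'); d=np.load('pics/top0_d.npy')
x0,y0=245,145; c=p[y0:211,x0:311].astype(int)
g=c.mean(2)
# bluish-white dial vs. pinkish bench: b-r
br=c[:,:,0]-c[:,:,2]
m=((br>-2)&(g>125)).astype(np.uint8)
cs,_=cv2.findContours(m,cv2.RETR_EXTERNAL,cv2.CHAIN_APPROX_NONE); k=max(cs,key=cv2.contourArea)
hull=cv2.convexHull(k)
W=toplane('top',hull.reshape(-1,2)+[x0,y0],0.045)
(cx,cy),r=cv2.minEnclosingCircle(W[:,:2].astype(np.float32)); 
A=np.c_[2*W[:,:2],np.ones(len(W))]; s=np.linalg.lstsq(A,(W[:,:2]**2).sum(1),rcond=None)[0]
R=np.sqrt(s[2]+s[0]**2+s[1]**2); print('minenc',cx,cy,r,'fit',s[:2],R)
C=s[:2]
# polar darkness profile at tick ring
img=cv2.cvtColor(p,cv2.COLOR_BGR2GRAY).astype(np.float32)
th=np.radians(np.arange(-180,180,1.))
out=[]
for rr in np.arange(.030,.050,.001):
    P=np.c_[C[0]+rr*np.cos(th),C[1]+rr*np.sin(th),np.full(len(th),.045)]
    q=project('top',P).astype(np.float32); out.append(cv2.remap(img,q[:,0].reshape(1,-1),q[:,1].reshape(1,-1),cv2.INTER_CUBIC)[0])
out=np.array(out)
cv2.imwrite('pics/polar.png',cv2.resize(np.clip(out,0,255).astype(np.uint8),(800,300),interpolation=cv2.INTER_LINEAR))
np.save('pics/polar.npy',out)
print('tick ring z check', d[178-20:178+20:8,278])
K,D,V=cam('top')
# heights from depth around axis
for px in[(290,185),(270,190),(278,177)]:
    z=d[px[1],px[0]]; u=cv2.undistortPoints(np.array(px,float).reshape(1,1,2),K,D).ravel(); print(px,V[:3,:3].T@(np.r_[u*z,z]-V[:3,3]))
E
python3 meas.py
```

```text
minenc 0.6029583811759949 0.13327299058437347 0.04937637224793434 fit [0.60290787 0.13290557] 0.048440280527592534
tick ring z check [0.97997093 0.9786157  0.94963837 0.9474682  0.9748617 ]
(290, 185) [0.58469452 0.10226514 0.04488737]
(270, 190) [0.57197351 0.14608023 0.04637652]
(278, 177) [0.59569126 0.12672414 0.07709818]
```

View pics/polar.png

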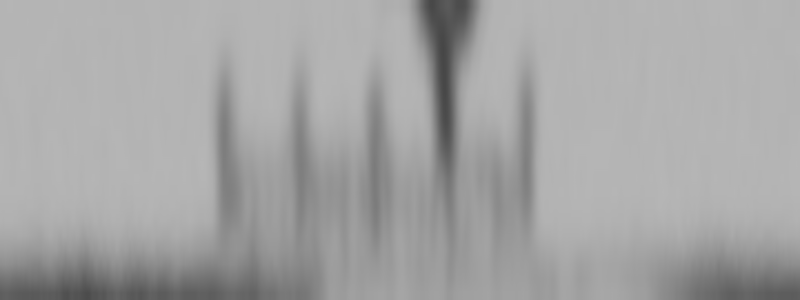

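```bash
cat > meas2.py <<'E'
from h import *
from scipy.optimize import least_squares
out=np.load('pics/polar.npy'); C=np.array([.60290787,.13290557]); deg=np.arange(-180,180,1.)
prof=180-out[3:9].mean(0)  # r .033-.038
W=[]
for a in(57,-11,-45,-79):
    m=abs(deg-a)<=5; w=np.clip(prof[m]-prof[m].min(),0,None); t=np.radians((deg[m]*w).sum()/w.sum()); W.append([C[0]+.036*np.cos(t),C[1]+.036*np.sin(t)]); print(a,np.degrees(t))
W=np.array(W); nom=np.array([1.2,0,-.6,-1.2])
f=lambda v:np.r_[[ (np.arctan2(w[1]-v[1],w[0]-v[0])-n-v[2])*.036 for w,n in zip(W,nom)],(v[:2]-C)*.3]
s=least_squares(f,[*C,-.19]); print('axis',s.x[:2],'yaw',np.degrees(s.x[2]),'resid mm',f(s.x)*1e3)
c=s.x[:2]
# pointer at z=.05 and bar's white line at z=.077: dark pixels radius 33..39mm
p=cv2.imread('pics/top0.png');g=cv2.cvtColor(p,cv2.COLOR_BGR2GRAY)
ys,xs=np.mgrid[145:211,245:311]; P=toplane('top',np.c_[xs.ravel(),ys.ravel()],.05)[:,:2]-c
r=np.hypot(*P.T); a=np.degrees(np.arctan2(P[:,1],P[:,0])); w=np.clip(130-g[145:211,245:311].ravel().astype(float),0,None)
m=(r>.024)&(r<.037)&(abs(a-22)<25); print('pointer ang',(a*w)[m].sum()/w[m].sum())
# hub disc check: dark mask centroid
H=toplane('top',np.c_[xs.ravel(),ys.ravel()],.048)[:,:2]; 
def R(a): 
    a=np.radians(a); x=np.array([np.cos(a),np.sin(a),0]); z=np.array([0,0,-1.]); return np.c_[x,np.cross(z,x),z]
for off in(0,180):
    for a in(24,-20,-60,-90,-115):
        q=robot.ik([*c,.054],R(a+off)); print(off,a,None if q is None else np.round(q,1))
for n,px in dict(shaker=(195,108),tin=(338,175),sq=(393,195)).items(): print(n,toplane('top',[px],.05))
E
python3 meas2.py
```

```text
57 56.5349599395117
-11 -11.23140030649395
-45 -45.43155988949519
-79 -79.22390263313612
axis [0.60342749 0.13281259] yaw -11.37366767223105 resid mm [-0.04420143  0.07922795 -0.10782902  0.07280235  0.15588629 -0.02789277]
pointer ang 19.690751025925465
0 24 [ 30.5  24.3 -18.6   0.  -47.2  83.5]
0 -20 [ 30.5  24.3 -18.6   0.  -47.2  39.5]
0 -60 [ 30.5  24.3 -18.6   0.  -47.2  -0.5]
0 -90 [ 30.5  24.3 -18.6   0.  -47.2 -30.5]
0 -115 [ 30.5  24.3 -18.6   0.  -47.2 -55.5]
180 24 [ 30.5  24.3 -18.6   0.  -47.2 -96.5]
180 -20 [  30.5   24.3  -18.6    0.   -47.2 -140.5]
180 -60 None
180 -90 [ 30.5  24.3 -18.6   0.  -47.2 149.5]
180 -115 [ 30.5  24.3 -18.6   0.  -47.2 124.5]
shaker [[0.7510462  0.31949175 0.05      ]]
tin [[ 0.60928983 -0.00346914  0.05      ]]
sq [[ 0.56836151 -0.12626347  0.05      ]]
```

```bash
cat >> h.py <<'E'
C=np.array([.6034,.1328]); YAW=-11.37
def R(a): 
    a=np.radians(a); x=np.array([np.cos(a),np.sin(a),0]); z=np.array([0,0,-1.]); return np.c_[x,np.cross(z,x),z]
def ft(n=10):
    F=[];T=[]
    for _ in range(n): F.append(robot.read_force());T.append(robot.read_ft_torque());robot.dwell(.01)
    return np.mean(F,0).round(2),np.mean(T,0).round(3),np.std(T,0).round(3)
def st(tag): print(tag,'t%.2f'%robot.read_t(),'pos',np.round(robot.read_position(),4),'q',np.round(robot.read_qpos(),2),'w%.3f'%robot.read_grip_width(),*ft())
E
python3 - <<'E'
from h import *
robot.goto([*C,.15],R(20)); st('above')
robot.move_gripper(.55)
robot.servo_line([*C,.054],speed=.08); st('down')
for n in("top","side"):
    p,_=robot.grab_frame(n); cv2.imwrite(f"pics/{n}1.png",p[:,:,::-1])
b=cv2.imread('pics/side1.png')[165:255,305:411]
a=cv2.imread('pics/top1.png')[125:231,225:331]
cv2.imwrite('pics/crop1.png',np.hstack([cv2.resize(a,(390,390)),cv2.resize(b,(400,390),interpolation=cv2.INTER_CUBIC)]))
E
```

```text
above t2.38 pos [0.6034 0.1335 0.1501] q [ 30.55  18.55 -12.78  -0.   -58.66  79.48] w1.000 [-0.26 -0.12 -0.17] [-0.059 -0.033 -0.009] [0.033 0.028 0.025]
down t4.66 pos [0.6038 0.133  0.0546] q [ 3.050e+01  2.424e+01 -1.852e+01  1.000e-02 -4.718e+01  7.950e+01] w0.551 [-0.08  0.01 -0.1 ] [-0.058 -0.013 -0.003] [0.048 0.021 0.022]
```

View pics/crop1.png

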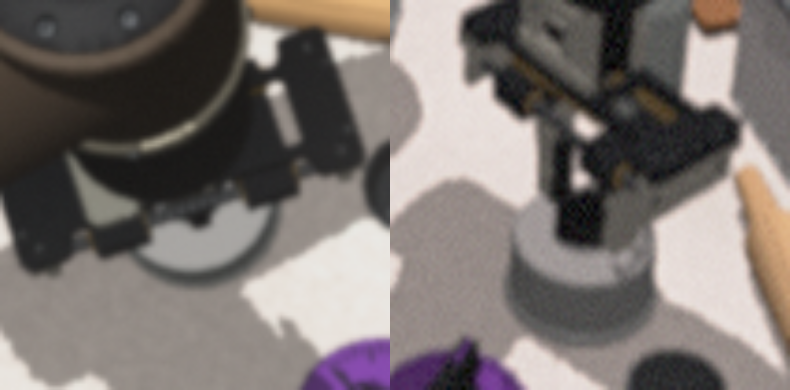

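The bar sits between the open fingers with no contact force. I'll close and begin turning in coarse steps, staying short of the earliest possible stop position.

```bash
python3 - <<'E'
from h import *
robot.move_gripper(0); st('closed')
q=np.array(robot.read_qpos()); 
q=np.array(robot.ik([*C,.054],R(20)))
for a in(12,0,-20,-40,-60,-78):
    q[5]=79.5-(20-a); robot.movej(q); print(a,'t%.2f'%robot.read_t(),*ft(),'w%.3f'%robot.read_grip_width(), np.round(robot.read_qpos()[5]-q[5],2))
E
```

```text
closed t5.51 pos [0.6034 0.133  0.054 ] q [ 3.051e+01  2.427e+01 -1.855e+01 -1.000e-02 -4.717e+01  7.950e+01] w0.147 [-0.91  1.28  0.65] [ 0.409  0.285 -0.018] [0.031 0.025 0.022]
12 t5.85 [-1.27  1.78  0.59] [ 0.734  0.483 -0.016] [0.039 0.027 0.031] w0.145 0.22
0 t6.25 [-1.94  3.42  0.45] [ 1.18   0.734 -0.038] [0.03  0.025 0.028] w0.145 0.3
-20 t6.76 [-2.46  4.69  0.95] [ 1.724  0.93  -0.008] [0.035 0.032 0.023] w0.147 0.33
-40 t7.27 [-2.45  5.02  0.62] [ 1.893  0.923 -0.02 ] [0.022 0.028 0.024] w0.149 0.32
-60 t7.78 [-2.23  5.33  0.49] [ 1.965  0.856 -0.01 ] [0.019 0.034 0.03 ] w0.145 0.32
-78 t8.26 [-1.66  5.28  0.48] [ 2.048  0.726 -0.006] [0.022 0.026 0.021] w0.146 0.32
```

```bash
python3 - <<'E'
from h import *
st('now'); print('eff',np.mean([robot.read_effort() for _ in range(1)],0).round(3))
c2=C+np.array([-.0005,.0015]); q=np.array(robot.ik([*c2,.054],R(-78))); robot.movej(q); st('shift'); 
for i in range(4): print('eff',np.round(robot.read_effort(),3)[5],q[5]-robot.read_qpos()[5]); robot.dwell(.02)
E
```

```text
now t8.34 pos [0.6036 0.1332 0.054 ] q [ 3.052e+01  2.428e+01 -1.854e+01 -2.000e-02 -4.715e+01 -1.818e+01] w0.146 [-1.84  5.33  0.18] [ 2.031  0.744 -0.017] [0.03  0.03  0.031]
eff [-3.3700e+00 -5.6449e+01  2.2146e+01  6.8390e+00 -3.2300e-01  1.3000e-02]
shift t8.68 pos [0.6034 0.1335 0.054 ] q [ 30.6   24.28 -18.58   0.08 -47.15 -18.47] w0.147 [ 3.4  -3.48 -1.68] [-1.233 -1.318 -0.02 ] [0.119 0.116 0.028]
eff 0.047 -0.1214649809597006
eff 0.096 -0.11225279772779473
eff 0.092 -0.10292495738341145
eff 0.073 -0.09895554316715405
```

```bash
python3 - <<'E'
from h import *
c2=C+np.array([-.0002,.0009]); q=np.array(robot.ik([*c2,.054],R(-80))); robot.movej(q); q0=q[5]; st('recentred')
a=-80.; base=ft(20)[1][2]; print('base',base)
while a>-117:
    a-=1. 
    q[5]=q0-(-80-a); robot.movej(q); f,t,_=ft(10); 
    print(a,'t%.2f'%robot.read_t(),f,t,'e%.3f'%robot.read_effort()[5],'lag %.2f'%(robot.read_qpos()[5]-q[5]))
    if t[2]-max(base,-.02)>.2 or robot.read_qpos()[5]-q[5]>2: break
np.save('pics/q.npy',np.r_[q,a])
E
```

```text
recentred t9.07 pos [0.6034 0.1335 0.054 ] q [ 3.057e+01  2.428e+01 -1.855e+01  2.000e-02 -4.716e+01 -2.049e+01] w0.145 [ 3.12 -2.13 -1.59] [-0.825 -1.185  0.023] [0.043 0.069 0.023]
base 0.025
-81.0 t9.66 [ 4.2  -3.28 -2.29] [-1.231 -1.549  0.029] e-0.041 lag 0.02
-82.0 t9.99 [ 4.13 -3.52 -2.29] [-1.207 -1.544  0.039] e-0.041 lag 0.02
-83.0 t10.32 [ 3.82 -3.49 -2.06] [-1.226 -1.556  0.034] e-0.041 lag 0.02
-84.0 t10.66 [ 4.12 -3.25 -2.36] [-1.233 -1.59   0.029] e-0.041 lag 0.02
-85.0 t10.99 [ 4.16 -3.76 -2.32] [-1.227 -1.578  0.041] e-0.041 lag 0.02
-86.0 t11.32 [ 4.1  -3.33 -2.27] [-1.224 -1.602  0.038] e-0.041 lag 0.02
-87.0 t11.66 [ 4.17 -3.4  -1.97] [-1.228 -1.619  0.041] e-0.041 lag 0.02
-88.0 t11.99 [ 4.15 -3.36 -2.09] [-1.226 -1.608  0.021] e-0.041 lag 0.02
-89.0 t12.32 [ 4.25 -3.36 -2.24] [-1.233 -1.631  0.044] e-0.041 lag 0.02
-90.0 t12.66 [ 4.38 -3.06 -2.18] [-1.232 -1.62   0.031] e-0.041 lag 0.02
-91.0 t12.99 [ 4.08 -3.3  -2.22] [-1.241 -1.626  0.045] e-0.041 lag 0.02
-92.0 t13.32 [ 4.21 -3.37 -2.23] [-1.205 -1.649  0.017] e-0.041 lag 0.02
-93.0 t13.66 [ 4.09 -3.46 -2.19] [-1.223 -1.668  0.033] e-0.041 lag 0.02
-94.0 t13.99 [ 4.17 -3.74 -2.24] [-1.21  -1.669  0.043] e-0.057 lag 0.02
-95.0 t14.32 [ 4.28 -3.41 -2.48] [-1.242 -1.664  0.095] e-0.102 lag 0.02
-96.0 t14.66 [ 4.59 -3.15 -2.3 ] [-1.237 -1.668  0.137] e-0.148 lag 0.03
-97.0 t14.99 [ 4.66 -3.55 -2.5 ] [-1.24  -1.694  0.184] e-0.194 lag 0.03
-98.0 t15.32 [ 4.4  -3.57 -2.3 ] [-1.248 -1.697  0.23 ] e-0.240 lag 0.03
```

The stop is clearly felt: the torque sat flat at 0.04 N m until −94°, then rose linearly to 0.24 N m, which is about 0.08 rad of give and well under forcing. I'll hold briefly, wind back to 15, release and look.

```bash
python3 - <<'E'
from h import *
v=np.load('pics/q.npy'); q=v[:6].copy(); a=v[6]
robot.dwell(.6); print('hold e%.3f'%robot.read_effort()[5],ft())
T=YAW-np.degrees(.6); q6=q[5]
for b in(-90,-75,-60,T):
    q[5]=q6+(b-a); robot.movej(q); print(b,'t%.2f'%robot.read_t(),'e%.3f'%robot.read_effort()[5])
robot.dwell(.3); R0=robot.read_tcp_rot(); print('tool yaw',np.degrees(np.arctan2(R0[1,0],R0[0,0])),T)
robot.move_gripper(.55); st('open')
p=robot.read_position(); robot.servo_line([p[0],p[1],.15],speed=.1)
q=np.array(robot.read_qpos()); q[0]+=50; robot.movej(q); st('clear')
for n in("top","side"):
    p,_=robot.grab_frame(n); cv2.imwrite(f"pics/{n}2.png",p[:,:,::-1])
a=cv2.imread('pics/top2.png')[145:211,245:311]; b=cv2.imread('pics/side2.png')[195:250,325:391]
cv2.imwrite('pics/crop2.png',np.hstack([cv2.resize(x,(400,400),interpolation=cv2.INTER_CUBIC) for x in(a,b)]))
E
```

```text
hold e-0.234 (array([ 4.45, -3.56, -2.71]), array([-1.238, -1.693,  0.243]), array([0.02 , 0.023, 0.022]))
-90 t16.27 e0.479
-75 t16.62 e0.328
-60 t16.98 e0.354
-45.74746770784939 t17.33 e0.338
tool yaw -45.84925167206503 -45.74746770784939
open t18.43 pos [0.6032 0.1337 0.054 ] q [ 30.58  24.27 -18.56   0.   -47.17  13.67] w0.553 [0.12 0.04 0.17] [ 0.029  0.002 -0.003] [0.024 0.018 0.021]
clear t21.51 pos [0.2859 0.547  0.1492] q [ 8.050e+01  1.858e+01 -1.286e+01 -1.000e-02 -5.865e+01  1.367e+01] w0.551 [-0.04 -0.32  0.07] [-0.043 -0.023  0.001] [0.03  0.029 0.007]
```

View pics/crop2.png

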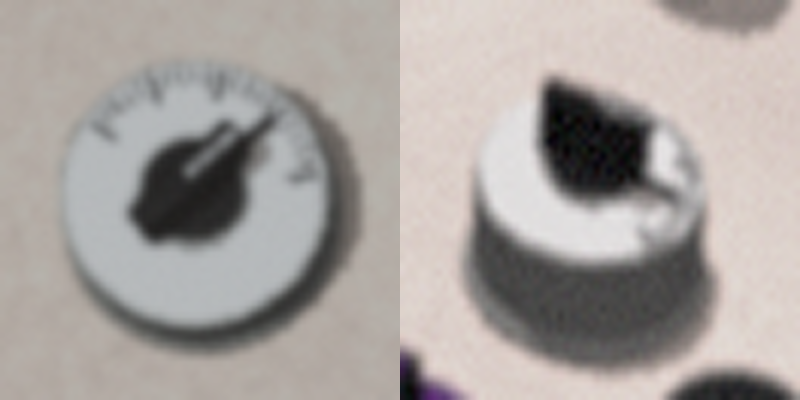

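View pics/top2.png

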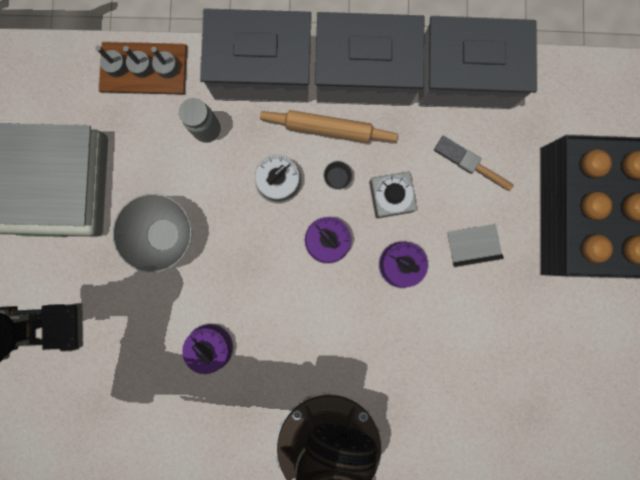

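Pointer nose ends at crop (273,120), on the fourth long tick. The bystanders look unmoved. Checking the angle numerically.

```bash
python3 - <<'E'
from h import *
from scipy.optimize import least_squares
g=cv2.cvtColor(cv2.imread('pics/top2.png'),cv2.COLOR_BGR2GRAY).astype(np.float32)
c=C.copy(); th=np.arange(-180,180,.5)
def prof(r,z,c):
    t=np.radians(th);q=project('top',np.c_[c[0]+r*np.cos(t),c[1]+r*np.sin(t),np.full(len(t),z)]).astype(np.float32)
    return 180-cv2.remap(g,q[:,0].reshape(1,-1),q[:,1].reshape(1,-1),cv2.INTER_CUBIC)[0]
def cen(p,a,h=5):
    m=abs(th-a)<=h; w=np.clip(p[m]-np.percentile(p[m],20),0,None); return (th[m]*w).sum()/w.sum()
p=np.mean([prof(r,.045,c) for r in np.arange(.033,.0395,.001)],0)
nom=np.array([1.2,.6,0,-1.2]); A=np.radians([cen(p,a) for a in(57,23,-11,-79.5)]); print(np.degrees(A))
W=c+.036*np.c_[np.cos(A),np.sin(A)]
f=lambda v:np.r_[(np.arctan2(W[:,1]-v[1],W[:,0]-v[0])-nom-v[2])*.036,(v[:2]-c)*.1]
s=least_squares(f,[*c,-.2]).x; print('axis',s[:2],'yaw',np.degrees(s[2]),'mark15',np.degrees(s[2]-.6))
for cc in(c,s[:2]): print('pointer',[round(cen(prof(r,.05,cc),-46,10),2) for r in(.030,.032,.034,.036,.038)])
# pointer tip direction from axis at (.6034,.1335) felt
d=cv2.absdiff(cv2.imread('pics/top2.png'),cv2.imread('pics/top0.png')).max(2)
for n,(x,y,h) in dict(tin=(338,175,18),sq=(393,195,28),pin=(330,127,20),shaker=(200,120,25)).items(): print(n,d[y-h:y+h,x-h:x+h].max())
E
```

```text
[ 57.32590938  22.9884543  -11.24291219 -79.93055696]
axis [0.60349706 0.13282082] yaw -11.328735664563848 mark15 -45.70620337241324
pointer [np.float64(-46.87), np.float64(-46.57), np.float64(-46.4), np.float64(-46.29), np.float64(-46.17)]
pointer [np.float64(-47.09), np.float64(-46.72), np.float64(-46.54), np.float64(-46.46), np.float64(-46.28)]
tin 7
sq 7
pin 6
shaker 7
```

```bash
python3 - <<'E'
from rig import robot
robot.job_done(); print(robot.read_t())
E
```

```text
the job is handed in; nothing more can be done
the job is handed in; nothing more can be done
```

The round wing timer is wound to its stop and set back to the 15-minute mark, and the job is handed in at about 21.6 s of the 72 s allowed.

- **Winding:** I gripped the wing and turned it clockwise past 20. Torque stayed flat at about 0.04 N m until roughly −94°, about 14° past the 20 mark. It then rose steadily to 0.24 N m, which is about 0.08 rad of stop give and well under the forcing limit. I held it there for about 0.7 s.
- **Setting:** I turned it back to 15, released, and moved the arm clear. In the last picture the pointer is at about −46.3° and the 15 mark at −45.7°, so it is off by roughly 0.6° (0.1 minute).
- **Bystanders:** The picture areas around the square timer, tin, rolling pin and shaker match the starting picture to within noise. The bowl, scraper and brush look unmoved by eye only; I did not compare them numerically.
- **Disagreements:**
  - The wrist moment read near zero during the first fast turns, where about 0.04 N m was expected. It read plausibly once I recentred the grip.
  - The last joint's effort read 0.33–0.48 N m just after each fast return move. I took that as a passing effect and did not check it once the arm had settled.

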